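Tap the spindle of a cake turntable into its foot

TASK

Put the cake turntable together: lift the spindle out of the wooden block, set its tapered shank loosely in the socket of the blue foot and let go of it, with its collar still standing clear of the foot. Then take the wooden muddler and tap the top of the spindle with its head at least twice, lifting it clear between taps, until the collar sits flush on the foot; lift it clear once more, then lock the taper by bearing down on it with the muddler at about 25 N for a second, never with more than 40 N. Stand the muddler back upright on the worktop, and leave the other things where they are.

Things in the scene. Friction and masses are not known exactly. Their poses are not given: they have to be found in the camera images.
- spindle: turned spindle, 86 mm tall, 0.25 kg, standing upright in the wooden block at the start. From below: a bright steel tapered shank 42 mm long (diameter 26.5 mm at the collar, narrowing with a half angle of 2 degrees to 24 mm, and over its lowest 6 mm to 16 mm as a lead-in), a brass collar 40 mm in diameter and 8 mm thick, a dark steel stub 22 mm in diameter and 36 mm tall with a flat top, by which it is held. Origin: centre of the shank's lower end; z up along the shank
- collar_face (a point): centre of the underside of the spindle's collar, 42 mm above the spindle's origin. With the shank set in loosely this point is still 3 to 7 mm above the socket's mouth (lower the harder it was pressed: 2 N is enough to feel it); each further newton on the spindle drives it some 0.3 mm deeper, and it stays there, held by friction
- spindle_top (a point): centre of the flat top of the spindle's stub (the face to tap), 86 mm above its origin
- base: blue cast foot of the cake turntable, fixed to the worktop: disc 130 mm in diameter, 13 mm thick, with a round hub 58 mm in diameter whose flat top is 60 mm above the worktop. Origin: centre of its underside; z up. A taper socket, half angle 2 degrees, opens in the middle of the hub's top
- socket_mouth (a point): centre of the socket's mouth, level with the hub's top, 60 mm above the worktop; the mouth is 26 mm wide, the socket 44 mm deep. The shank comes home under 14 to 24 N at the peak of a tap; then the collar's underside lies on the hub's top and further taps do not sink it
- block: light wooden block 64 x 64 x 50 mm, fixed, with a 31 mm hole through it in which the spindle's shank hangs; the collar rests on its top, 50 mm above the worktop. Origin: centre of its underside
- muddler: dark wooden muddler, 120 mm tall, 0.25 kg, standing upright on its flat head (46 mm in diameter, 20 mm tall, its lower face does the tapping); the straight handle is 26 mm in diameter from 46 to 106 mm above the face, with a slightly thicker end. Origin: centre of the head's flat lower face; z towards the handle's end. Between muddler and spindle more than 40 N is too hard a blow
- mug: white mug, 83 mm wide, 70 mm tall, at the back; leave alone
- timer: white and grey kitchen timer, 58 mm wide, 41 mm tall, at the back; leave alone
- salt: salt shaker, 44 mm wide, 90 mm tall, at the back near the knife block; leave alone
- pod: coffee capsule, 51 mm wide, 43 mm tall, at the back; leave alone
- cake_plate: round marble plate of the turntable, 200 mm in diameter, 12 mm thick, lying at the back right; not needed yet, leave alone
- pad: yellow note pad, 75 x 75 x 11 mm, on the left; leave alone
- lighter: turquoise stove lighter, 240 mm long, lying on the left by the stove; leave alone
Not all that is in view belongs to the job. There is more than one size of the spindle; the job needs the larger.

How it is judged:
On the way, in this order (a step that is already met when the one before it is completed fails the run):
1. the spindle stands in the socket by itself, its collar still more than 1.5 mm above the hub, and the fingers do not touch it (horizontal distance between collar_face and socket_mouth below 0.003 m and z of collar_face in the frame of socket_mouth between 0.0015 and 0.012 m and contact force between spindle and the fingers below 0.01 N and contact force between spindle and muddler below 0.01 N), for 0.2 s.
2. the muddler strikes the spindle's top with more than 3 N (contact force between muddler and spindle above 3 N and contact force between spindle and the arm below 0.01 N).
3. the muddler is lifted more than 3 mm clear of the spindle's top (z of muddler in the frame of spindle_top above 0.003 m).
4. a further tap of the muddler (more than 3 N) finds the collar home, less than 1.5 mm above the hub (contact force between muddler and spindle above 3 N and z of collar_face in the frame of socket_mouth below 0.0015 m and horizontal distance between collar_face and socket_mouth below 0.002 m).
5. the muddler is again lifted more than 3 mm clear of the spindle's top (z of muddler in the frame of spindle_top above 0.003 m).
6. the muddler bears down on the spindle, whose collar is home, with more than 15 N for 0.4 s (contact force between muddler and spindle above 15 N and z of collar_face in the frame of socket_mouth below 0.0015 m and horizontal distance between collar_face and socket_mouth below 0.002 m), for 0.4 s.
At the end, for the whole second after the job is handed in: the spindle stands upright in the foot's socket, its collar less than 1.5 mm above the hub and centred within 2 mm, and the muddler stands upright on the worktop, released and at rest (z of collar_face in the frame of socket_mouth below 0.0015 m and horizontal distance between collar_face and socket_mouth below 0.002 m and angle between spindle's own z axis and vertical below 0.03 rad and linear speed of each of spindle, muddler below 0.01 m/s and height (world z) of muddler below 0.004 m and angle between muddler's own z axis and vertical below 0.1 rad); the robot touches nothing.
It fails at once if muddler and spindle strike or press each other with more than 40 N (contact force between muddler and spindle above 40 N).
It fails at once if the mug, the timer, the salt shaker, the coffee capsule, the cake plate, the note pad or the lighter is moved more than 20 mm (distance of any of mug, timer, salt, pod, cake_plate, pad, lighter from where it was at the start of the episode above 0.02 m).
It also fails if it takes over 72 s, if anything falls off the work surface, if the arm or the gripper's body presses on something with over 40 N, if the wrist force passes 120 N, or if a joint passes its speed limit or range.

ROBOT

A 6-joint arm with a two-finger parallel gripper is mounted at the origin on a cart in front of the work surface, level with it; the furniture and walls round the work are solid. World frame = base frame: x ahead of the robot, y to its left, z up, the work surface at z = 0. Lengths are in m, angles in rad, forces in N, time in s.
With the tool pointing down it reaches from about 0.275 to 1 m from the base axis. Payload 8.4 kg.
Tool frame: the origin (TCP) lies midway between the tips of the shut fingers; the grasp point (between the pads) lies 19 mm behind it (arm.pinch_z is the distance from the TCP to the grasp point, in m); z points along the fingers, y is the line along which they close (so a half turn about z gives the same grasp; the last joint's range is limited). The gripper opens to 85 mm and grips with 20 to 120 N. Pads are 22 mm wide; open, the fingers measure 114 mm over their backs; the gripper's body (76 mm by 85 mm) begins 54 mm behind the grasp point. The pads swing forward as they close: fully open they stand 13 mm farther back than shut.
Start: joints at [-1.276, 0.353, 1.633, -0, 1.155, -0.002], TCP at [0.183, -0.598, 0.231] pointing down, gripper open.
Joint ranges: [-2.63, 2.63], [-0.92, 2.1], [0.06, 2.66], [-1.3, 4.44], [0, 2.69], [-3.02, 3.02]. Speed limits (rad/s): [2.22, 2.22, 2.79, 3.14, 3.14, 3.14].

INTERFACE

Orientations are given as a unit quaternion [x, y, z, w].
In Python, from plant import arm gives the robot as it stands.
- The arm moves only by the tool carry_out, never from a script. Its arguments are lists of equal length, an entry for each row: "delta_pos": the shift along the world's x, y, z in mm, a list of three; "delta_rot": the turn, a rotation vector about the world's x, y, z in degrees, a list of three; "gripper": the opening, from 0 (shut) to 1 (fully open). In form: {"delta_pos": [[tx, ty, tz], ...], "delta_rot": [[ax, ay, az], ...], "gripper": [gripper, ...]}. A call has 1 to 8 rows; each row shifts and turns the commanded pose from where the row before left it; what a row does not reach is not made up. A row lasts 1/12 s, in which the tool goes at most 41.7 mm and 7.16 degrees, less where a joint would pass 70% of its speed; a pose out of reach is approached as far as the arm can. A call is refused whole if a number of a shift passes 41.7 or a number of a turn 7.16, either way. A call with a gripper value outside its range is refused whole. The fingers move at their own pace and stop on an object; "grip_force" is the grip in N (left out, the last holds). Time passes only in rows, so rows that do not move let the fingers close. It gives the time, the measured TCP pose, the force, the opening and the grip force at its end, in the units of the state.
- arm.observe(): the state, without advancing time (a new reading comes with each control period).
- arm.capture(name): name is "scene" or "top" or "wrist"; returns a dict with "image" (480x640x3 uint8, red, green, blue), "range_z" (480x640 float32, m along the optical axis (not along the pixel's ray), 0 where there is no reading), "fx", "fy", "cx", "cy" (pixels), "T" (4x4, takes a point from camera to world coordinates); the wrist camera has in their place "T_tool_cam" (4x4, takes a point from camera to tool coordinates, whose origin is the TCP and whose axes are the flange's). Camera axes: x right, y down, z forward; pixel columns grow to the right and rows downward; lengths in m; the calibration is good to about 2 mm. A picture is of the moment at which its call begins: read the wrist's pose just before it.
- arm.job_done(): hands the job in; it is judged then, once.
Trained networks look in the newest picture that a camera, given by its name, has taken for a name from the list of things; names that differ only in an ending like _2 or _b are one class to them, and where a whole thing is asked for, a point or a joint stands for the part that bears it (a point fixed in the world has none). Each returns a list of dicts, best first, with "conf" (0 to 1); they miss things now and then, are a little off and sometimes report something else, mostly with a low value. They report only what shows in the picture. A call takes as long as a camera call. They do not tell look-alikes from the thing itself.
- arm.search_frame(camera, label): "position" ([x, y, z] in m, in world coordinates, good to about 4 mm: the middle of the surface that is visible of it).
The state is a dict: "time_s": time; "joint_pos": joint angles; "joint_velocities": joint speeds; "effort": joint torques, N m; "tcp_pos": TCP position; "tcp_rot": TCP orientation; "wrist_force": force on the tool from outside, world axes, zero at the start; "torque": the same for the moment, N m; "opening": finger opening in m; "grasp_force": force on a finger pad.
Only numpy, scipy, OpenCV 4.12 (cv2) and the standard library are available. Lean on these libraries where they do the work, as an engineer would, in place of code of your own. Each camera call takes 0.05 s, during which the arm holds its last target. There are 200 camera calls.

## Working session

There is one attempt and no reset: what is moved stays moved. The work goes in short steps, Python scripts to look and compute and a tool call to move; the robot and the scene stay as the last step left them, time stands still between calls to the robot, and variables do not carry over. Pictures are saved under pics/ and viewed, at most 10 in all, crops included, and the job is handed in when it is done.

Besides the shell and the picture viewer there is one more tool, called after "Call:" in YAML: its name, and indented under it one key for each argument. carry_out: Moves the arm, as the interface text tells. Its arguments: {"type":"object","properties":{"delta_pos":{"type":"array"},"delta_rot":{"type":"array"},"gripper":{"type":"array"},"grip_force":{"type":"number"}},"required":["delta_pos","delta_rot","gripper"]}

```bash
mkdir -p pics
python3 - <<'E'
from plant import arm
import cv2,numpy as np
o=arm.observe();print(o['tcp_pos'],o['tcp_rot'],o['opening'],arm.pinch_z)
for c in ['scene','top']:
    d=arm.capture(c);cv2.imwrite(f'pics/{c}1.png',d['image'][:,:,::-1])
    np.savez(f'{c}1.npz',**d)
    for l in ['spindle','base','block','muddler','socket_mouth','spindle_top']:
        try:print(c,l,[(np.round(r['position'],3).tolist(),round(r['conf'],2)) for r in arm.search_frame(c,l)][:4])
        except Exception as e:print(c,l,e)
E
```

```text
[ 0.18264729 -0.59720068  0.23053062] [ 9.89008653e-01  1.47855915e-01 -9.82697218e-05 -7.09607957e-04] 0.08556437107248469 0.0187
scene spindle [([0.367, 0.035, 0.038], 0.65), ([0.452, 0.019, 0.069], 0.61)]
scene base [([0.575, -0.015, 0.022], 0.59)]
scene block [([0.431, 0.03, 0.03], 0.79)]
scene muddler [([0.444, 0.168, 0.051], 0.97)]
scene socket_mouth [([0.576, -0.012, 0.022], 0.92)]
scene spindle_top [([0.369, 0.026, 0.036], 0.71), ([0.451, 0.018, 0.067], 0.52), ([0.58, 0.406, 0.011], 0.45)]
top spindle [([0.46, 0.013, 0.057], 0.66), ([0.734, -0.064, 0.038], 0.16)]
top base [([0.593, -0.03, 0.016], 0.8)]
top block [([0.459, 0.012, 0.05], 0.78), ([0.459, 0.01, 0.059], 0.43)]
top muddler [([0.456, 0.153, 0.042], 0.49)]
top socket_mouth [([0.592, -0.03, 0.02], 0.83), ([0.587, 0.401, 0.014], 0.23), ([0.73, -0.218, 0.011], 0.18)]
top spindle_top [([0.375, 0.026, 0.036], 0.65), ([0.459, 0.004, 0.056], 0.54)]
```

View pics/scene1.png

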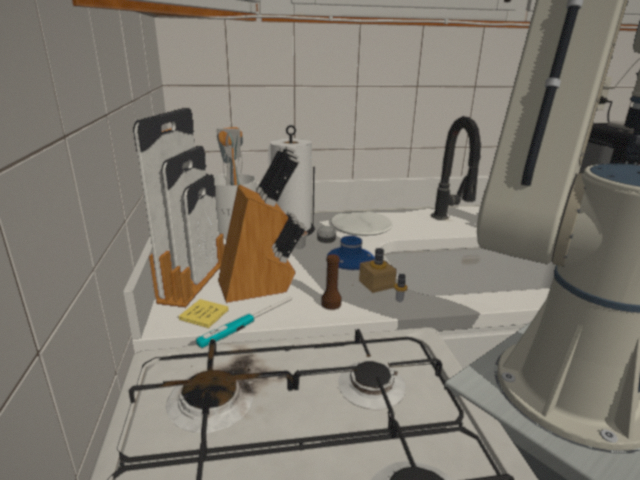

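View pics/top1.png

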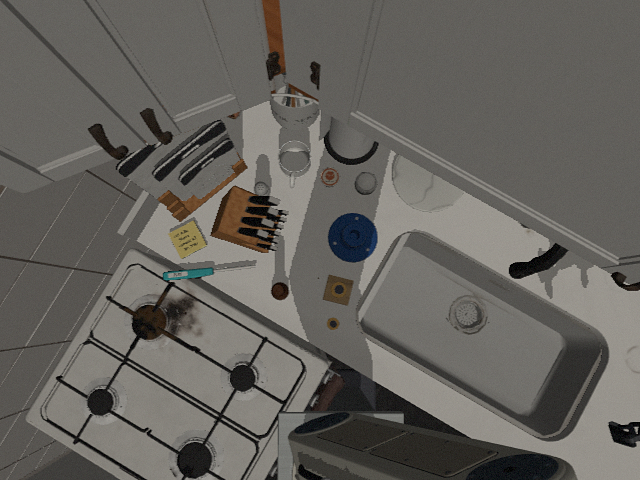

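The larger spindle stands in the block at top px (338,290). The small look-alike is at (333,323), the foot at (352,237) and the muddler at (280,290). I'm moving above the block.

Call:
carry_out:
  delta_pos:
    - [16,36,0]
    - [16,36,0]
    - [16,36,0]
    - [16,36,0]
    - [16,36,0]
    - [16,36,0]
    - [16,36,0]
    - [16,36,0]
  delta_rot:
    - [0,0,0]
    - [0,0,0]
    - [0,0,0]
    - [0,0,0]
    - [0,0,0]
    - [0,0,0]
    - [0,0,0]
    - [0,0,0]
  gripper: [1,1,1,1,1,1,1,1]

```text
time_s: 1.37
tcp_pos: [0.3111, -0.308, 0.2315]
tcp_rot: [0.989, 0.148, 0.0, 0.0]
wrist_force: [1.0, -0.1, 0.2]
opening: 0.085
grasp_force: 0.0
```

Call:
carry_out:
  delta_pos:
    - [16,36,0]
    - [16,36,0]
    - [16,36,0]
    - [16,36,0]
    - [16,36,0]
    - [16,36,0]
    - [16,36,0]
    - [0,0,0]
  delta_rot:
    - [0,0,0]
    - [0,0,0]
    - [0,0,0]
    - [0,0,0]
    - [0,0,0]
    - [0,0,0]
    - [0,0,0]
    - [0,0,0]
  gripper: [1,1,1,1,1,1,1,1]

```text
time_s: 2.03
tcp_pos: [0.4252, -0.0524, 0.2318]
tcp_rot: [0.989, 0.15, 0.001, -0.001]
wrist_force: [0.1, -1.0, 0.4]
opening: 0.0859
grasp_force: 0.0
```

```bash
cat > h.py <<'E'
from plant import arm
import cv2,numpy as np
from scipy.spatial.transform import Rotation as R
def wrist(name):
    o=arm.observe();d=arm.capture('wrist')
    T=np.eye(4);T[:3,:3]=R.from_quat(o['tcp_rot']).as_matrix();T[:3,3]=o['tcp_pos'];T=T@d['T_tool_cam']
    cv2.imwrite(f'pics/{name}.png',d['image'][:,:,::-1])
    v,u=np.mgrid[:480,:640];z=d['range_z']
    P=np.stack([(u-d['cx'])/d['fx']*z,(v-d['cy'])/d['fy']*z,z],-1)@T[:3,:3].T+T[:3,3]
    P[z==0]=np.nan
    np.savez(f'{name}.npz',P=P,im=d['image'])
    return o,d,T,P
def circ(P,cx,cy,rad,z0,z1):
    """min enclosing circle of points in height band near (cx,cy)"""
    m=(np.hypot(P[...,0]-cx,P[...,1]-cy)<rad)&(P[...,2]>z0)&(P[...,2]<z1)
    q=P[m]
    if len(q)<5:return None
    c,r=cv2.minEnclosingCircle((q[:,:2]*1000).astype(np.float32))
    return np.round(c,1),round(r,1),len(q),np.round(np.median(q,0)*1000,1)
E
python3 - <<'E'
from h import *
o,d,T,P=wrist('w1');print(o['tcp_pos'],o['wrist_force'],T.round(3),d['fx'])
for l in ['spindle_top','spindle','socket_mouth','base','muddler']:
    print(l,[(np.round(r['position'],3).tolist(),round(r['conf'],2)) for r in arm.search_frame('wrist',l)][:3])
print('stub',circ(P,.457,.012,.03,.085,.1));print('hub',circ(P,.59,-.03,.05,.055,.065));print('mud',circ(P,.455,.155,.04,.1,.13))
print('block',circ(P,.457,.012,.06,.045,.053))
E
```

```text
[ 0.42521656 -0.05240887  0.23180797] [ 0.05692217 -0.9910351   0.3718872 ] [[ 0.298 -0.919 -0.259  0.491]
 [-0.955 -0.286 -0.081 -0.033]
 [-0.     0.271 -0.962  0.376]
 [ 0.     0.     0.     1.   ]] 363.3823873662422
spindle_top [([0.462, 0.006, 0.058], 0.97)]
spindle [([0.464, 0.003, 0.06], 0.7), ([0.381, 0.02, 0.039], 0.57)]
socket_mouth [([0.573, -0.044, 0.016], 0.59)]
base [([0.578, -0.035, 0.019], 0.64)]
muddler [([0.46, 0.147, 0.077], 0.59)]
stub (array([458.8,   7. ]), 11.2, 711, array([459.4,   6.5,  95. ]))
hub (array([595.1, -32.8]), 29.7, 2195, array([581.4, -38.5,  61.1]))
mud (array([455.8, 155. ]), 14.7, 2127, array([456.8, 150.3, 120.4]))
block (array([458.7,   7.4]), 44.8, 3742, array([462.1,   7.2,  51.2]))
```

View pics/w1.png

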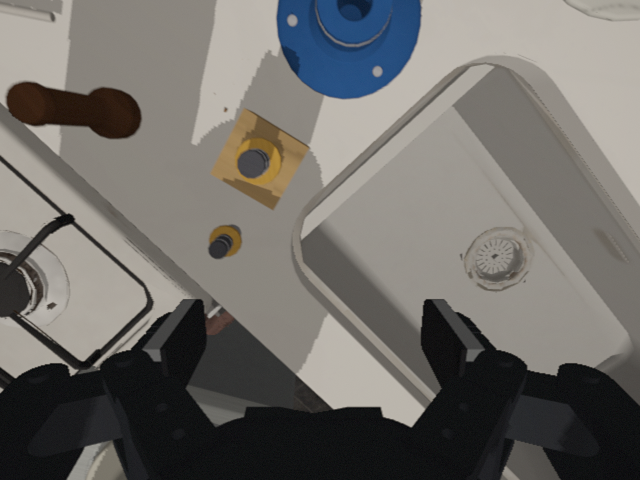

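The stub is at (459,7), top z about 95 mm; it shows at px (255,162), and the small decoy at (222,242).

Call:
carry_out:
  delta_pos:
    - [11,20,-30]
    - [11,20,-30]
    - [11.5,19.5,-30]
    - [0,0,0]
    - [0,0,0]
  delta_rot:
    - [0,0,0]
    - [0,0,0]
    - [0,0,0]
    - [0,0,0]
    - [0,0,0]
  gripper: [1,1,1,1,1]

```text
time_s: 2.75
tcp_pos: [0.4552, 0.0012, 0.1398]
tcp_rot: [0.989, 0.148, -0.002, -0.0]
wrist_force: [0.2, 0.3, 0.1]
opening: 0.0851
grasp_force: 0.0
```

Run:
```python
from h import *
o,d,T,P=wrist('w2');print(o['tcp_pos'],o['tcp_rot'],o['wrist_force'])
print('stub',circ(P,.4588,.007,.025,.085,.1));print('hub',circ(P,.594,-.032,.05,.055,.065))
```

```text
[0.45517662 0.00121183 0.13981638] [ 9.89041541e-01  1.47624847e-01 -1.91942504e-03 -2.22733058e-04] [0.19569294 0.3394373  0.05679533]
stub (array([459. ,   7.6]), 11.2, 1327, array([460.6,   8. ,  94.9]))
hub (array([595.6, -31.8]), 29.9, 6368, array([588.8, -35.9,  61.2]))
```

Call:
carry_out:
  delta_pos:
    - [4,6,0]
    - [0,0,-30]
    - [0,0,-30]
    - [0,0,-13]
    - [0,0,0]
    - [0,0,0]
  delta_rot:
    - [0,0,0]
    - [0,0,0]
    - [0,0,0]
    - [0,0,0]
    - [0,0,0]
    - [0,0,0]
  gripper: [1,1,1,1,1,0.5]
  grip_force: 60

```text
time_s: 3.3
tcp_pos: [0.4608, 0.0073, 0.0691]
tcp_rot: [0.989, 0.147, 0.0, 0.0]
wrist_force: [-0.1, 0.8, -1.0]
opening: 0.0755
grasp_force: 0.0
```

Call:
carry_out:
  delta_pos:
    - [0,0,0]
    - [0,0,0]
    - [0,0,0]
    - [0,0,0]
    - [0,0,0]
    - [0,0,0]
  delta_rot:
    - [0,0,0]
    - [0,0,0]
    - [0,0,0]
    - [0,0,0]
    - [0,0,0]
    - [0,0,0]
  gripper: [0,0,0,0,0,0]

```text
time_s: 3.8
tcp_pos: [0.4609, 0.0079, 0.0692]
tcp_rot: [0.989, 0.148, 0.001, 0.0]
wrist_force: [-2.0, 0.4, 10.4]
opening: 0.02
grasp_force: 58.3
```

Call:
carry_out:
  delta_pos:
    - [0,0,10]
    - [0,0,25]
    - [0,0,30]
    - [0,0,15]
    - [0,0,0]
    - [0,0,0]
  delta_rot:
    - [0,0,0]
    - [0,0,0]
    - [0,0,0]
    - [0,0,0]
    - [0,0,0]
    - [0,0,0]
  gripper: [0,0,0,0,0,0]

```text
time_s: 4.3
tcp_pos: [0.4606, 0.0079, 0.149]
tcp_rot: [0.989, 0.148, 0.001, 0.0]
wrist_force: [-0.9, -0.3, -3.7]
opening: 0.0204
grasp_force: 59.2
```

Run:
```python
from h import *
o,d,T,P=wrist('w3');print(o['tcp_pos'],o['tcp_rot'],o['wrist_force'],o['opening'])
print('hub',circ(P,.594,-.032,.045,.055,.066))
t=o['tcp_pos']
for a,b in [(.05,.08),(.08,.1),(.1,.115),(.115,.13),(.13,.145),(.145,.18)]: print(a,circ(P,t[0],t[1],.03,a,b))
```

```text
[0.46064186 0.00786963 0.14898078] [9.89004957e-01 1.47878888e-01 1.00647012e-03 1.28705362e-04] [-0.92504085 -0.33294166 -3.68389062] 0.02035773745199131
hub (array([596. , -31.9]), 30.1, 7243, array([596.2, -32.3,  61.2]))
0.05 (array([460.7,   7.9]), 30.0, 3054, array([471.6,  14.5,  51.2]))
0.08 (array([464.8,   8.5]), 10.2, 76, array([469.6,   9.8,  97.6]))
0.1 (array([466.8,   8.7]), 9.1, 105, array([470.1,  10.2, 103.6]))
0.115 None
0.13 (array([462.2,   7.7]), 19.4, 2049, array([470.9,  10.9, 138.7]))
0.145 (array([466.2,   8.8]), 23.7, 6045, array([465.7,   7.6, 173.6]))
```

View pics/w3.png

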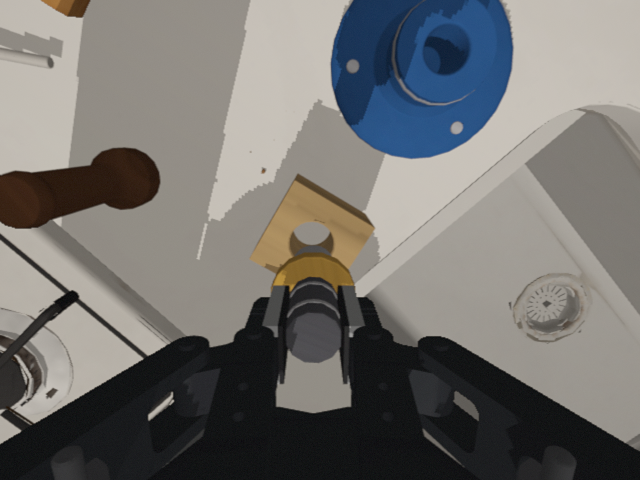

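Run:
```python
from h import *
d=np.load('w3.npz');P=d['P'];t=np.array([.4606,.0079,.149])
# stub top: pixel area around (313,335)
for v in (325,335,345): print('top px',P[v,313].round(4))
im=d['im'];
z=P[...,2]
m=(np.abs(z-.1735)<.0025)&(np.hypot(P[...,0]-.463,P[...,1]-.008)<.014)
q=P[m];c,r=cv2.minEnclosingCircle((q[:,:2]*1000).astype(np.float32));print('top',c,r,len(q),q.mean(0))
n=np.linalg.svd(q-q.mean(0),full_matrices=False)[2][2];print('normal',n.round(3))
m=(np.abs(z-.138)<.004)&(np.hypot(P[...,0]-.463,P[...,1]-.008)<.024)
q=P[m];print('collar z pct',np.percentile(q[:,2],[1,25,50,75,99]).round(4))
ang=np.degrees(np.arctan2(q[:,1]-.008,q[:,0]-.462));rad=np.hypot(q[:,0]-.462,q[:,1]-.008)
# outer edge points per angle, circle fit
E=[]
for a in range(-180,180,5):
    k=(ang>=a)&(ang<a+5)
    if k.sum()>8: i=np.where(k)[0][np.argmax(rad[k])];E.append(q[i,:2])
E=np.array(E);E=E[np.hypot(*(E-[.462,.008]).T)>.015]
from scipy.optimize import least_squares
s=least_squares(lambda p:np.hypot(E[:,0]-p[0],E[:,1]-p[1])-.020,[.462,.008]);print('collar c (r=20)',s.x,np.abs(s.fun).max(),len(E))
# hole & hub
g=(np.hypot(P[...,0]-.596,P[...,1]+.032)<.04)&(np.abs(z-.0612)<.003)
cs,h=cv2.findContours(g.astype(np.uint8),cv2.RETR_CCOMP,cv2.CHAIN_APPROX_NONE)
for c,hh in zip(cs,h[0]):
    if len(c)<40: continue
    c=c[:,0];e=P[c[:,1],c[:,0],:2]
    s=least_squares(lambda p:np.hypot(e[:,0]-p[0],e[:,1]-p[1])-p[2],[.596,-.032,.02],loss='soft_l1',f_scale=.0005);print('hole' if hh[3]>=0 else 'hub',s.x.round(4),len(e))
```

```text
top px [0.4638 0.0082 0.1748]
top px [0.4604 0.0072 0.1756]
top px [0.4569 0.0061 0.1763]
top (462.9925231933594, 7.975103378295898) 13.959860801696777 2527 [0.46045412 0.00702753 0.17458389]
normal [0.064 0.018 0.998]
collar z pct [0.1343 0.1383 0.1387 0.1392 0.1415]
collar c (r=20) [0.45858717 0.00646623] 0.0004281512170926198 36
hub [ 0.596  -0.0322  0.0284] 298
hole [ 0.5962 -0.032   0.0131] 138
```

Run:
```python
from h import *
from scipy.optimize import least_squares
d=np.load('w3.npz');P=d['P'];z=P[...,2]
def plane(q):
    for _ in range(5):
        c=q.mean(0);n=np.linalg.svd(q-c,full_matrices=False)[2][2];n*=np.sign(n[2]);r=(q-c)@n;q=q[np.abs(r)<max(2*r.std(),3e-4)]
    return c.round(4),n.round(3),r.std().round(5),len(q)
m=np.zeros(z.shape,bool);m[318:350,300:326]=1
print('stubtop',plane(P[m&(z>.165)]))
m=np.zeros(z.shape,bool);m[255:290,280:350]=1
print('collar',plane(P[m&(np.abs(z-.1387)<.004)]))
m=np.zeros(z.shape,bool);m[:,:]=np.hypot(P[...,0]-.596,P[...,1]+.032)<.027
print('hub',plane(P[m&(np.abs(z-.0612)<.004)]))
m=(z>.165)&(z<.185)&(np.hypot(P[...,0]-.4605,P[...,1]-.007)<.016)
cs,_=cv2.findContours(m.astype(np.uint8),cv2.RETR_EXTERNAL,cv2.CHAIN_APPROX_NONE)
for c in cs:
    if len(c)>30: print(cv2.boundingRect(c))
im=cv2.imread('pics/w3.png')[240:420,250:380];cv2.imwrite('pics/c3.png',cv2.resize(im,None,fx=4,fy=4,interpolation=cv2.INTER_CUBIC)[:600])
```

```text
stubtop (array([0.4604, 0.0074, 0.1749]), array([-0.01 , -0.012,  1.   ]), np.float64(0.00041), 735)
collar (array([0.4708, 0.0099, 0.1388]), array([0.009, 0.001, 1.   ]), np.float64(0.0005), 1355)
hub (array([ 0.5962, -0.032 ,  0.0613]), array([-0.001,  0.001,  1.   ]), np.float64(0.0006), 5051)
(276, 296, 76, 79)
```

View pics/c3.png

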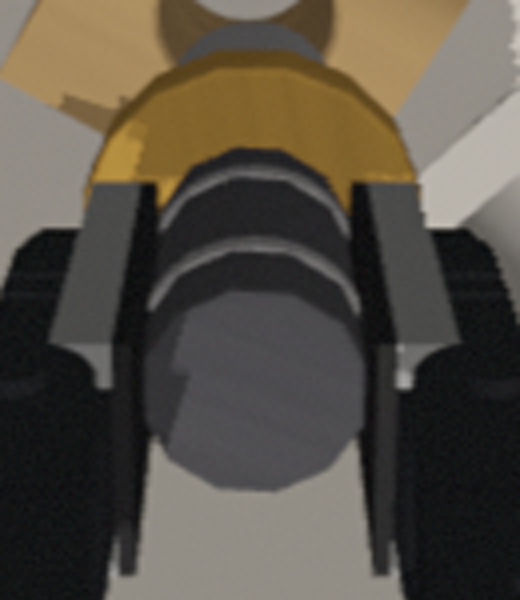

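Call:
carry_out:
  delta_pos:
    - [34.5,-9.5,0]
    - [34.5,-9.5,0]
    - [34,-10,0]
    - [34,-10,0]
    - [0,0,0]
    - [0,0,-15]
    - [0,0,0]
  delta_rot:
    - [0,0,0]
    - [0,0,0]
    - [0,0,0]
    - [0,0,0]
    - [0,0,0]
    - [0,0,0]
    - [0,0,0]
  gripper: [0,0,0,0,0,0,0]

```text
time_s: 4.93
tcp_pos: [0.5949, -0.0312, 0.1291]
tcp_rot: [0.989, 0.148, -0.003, -0.001]
wrist_force: [-1.5, 0.2, -2.7]
opening: 0.0201
grasp_force: 59.4
```

Run:
```python
from h import *
from scipy.optimize import least_squares
o,d,T,P=wrist('w4');z=P[...,2];t=o['tcp_pos'];print(t,o['wrist_force'])
c0=np.array([t[0]-.002,t[1]-.001])
q=P[(np.abs(z-.1237)<.003)&(np.hypot(P[...,0]-c0[0],P[...,1]-c0[1])<.026)]
ang=np.degrees(np.arctan2(q[:,1]-c0[1],q[:,0]-c0[0]));rad=np.hypot(*(q[:,:2]-c0).T);E=[]
for a in range(-180,180,5):
    k=(ang>=a)&(ang<a+5)
    if k.sum()>8:E.append(q[np.where(k)[0][np.argmax(rad[k])],:2])
E=np.array(E);E=E[np.hypot(*(E-c0).T)>.016]
s=least_squares(lambda p:np.hypot(*(E-p).T)-.020,c0,loss='soft_l1',f_scale=.0005);print('collar',s.x,len(E),np.median(q[:,2]))
g=(np.hypot(P[...,0]-.596,P[...,1]+.032)<.034)&(np.abs(z-.0612)<.003)
cs,h=cv2.findContours(g.astype(np.uint8),cv2.RETR_EXTERNAL,cv2.CHAIN_APPROX_NONE)
c=max(cs,key=len)[:,0];e=P[c[:,1],c[:,0],:2];e=e[e[:,0]>.6]
s=least_squares(lambda p:np.hypot(*(e-p).T)-.0285,[.596,-.032],loss='soft_l1',f_scale=.0005);print('hub',s.x,len(e))
```

```text
[ 0.59487139 -0.03118347  0.12905381] [-1.45597303  0.17253834 -2.73104968]
collar [ 0.59287139 -0.03218347] 0 0.12318468423071066
hub [ 0.59658177 -0.03219951] 174
```

View pics/w4.png

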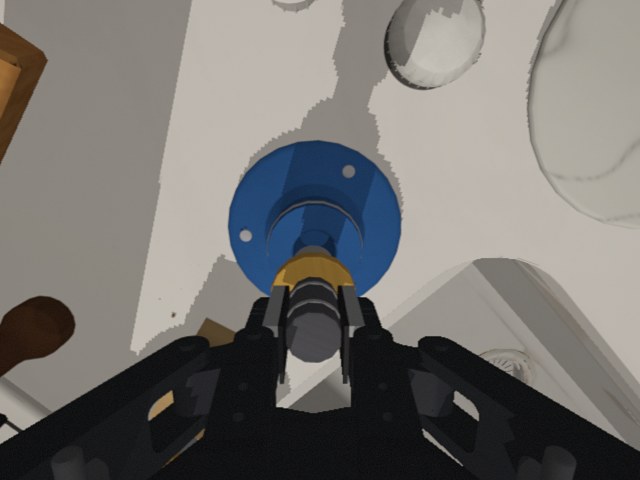

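The spindle hangs at px (313,330), just short of the hub hole at (317,240), as expected from this oblique view.

Call:
carry_out:
  delta_pos:
    - [0,0,0]
    - [0,0,0]
    - [0,0,0]
  delta_rot:
    - [0,0,0]
    - [0,0,0]
    - [0,0,0]
  gripper: [0,0,0]

```text
time_s: 5.23
tcp_pos: [0.5972, -0.0311, 0.1337]
tcp_rot: [0.989, 0.148, 0.0, 0.0]
wrist_force: [0.2, -0.4, -3.3]
opening: 0.0196
grasp_force: 59.4
```

Run:
```python
from h import *
o,d,T,P=wrist('w5');z=P[...,2];t=o['tcp_pos'];print(t,o['wrist_force'])
print('stub',P[330:346:4,313].round(4))
q=P[(np.abs(z-.1237)<.003)&(np.hypot(P[...,0]-t[0],P[...,1]-t[1])<.027)];print(len(q), q.min(0),q.max(0))
print('hubhole far edge', circ(P,.596,-.032,.034,.0585,.0645))
```

```text
[ 0.59722914 -0.03105355  0.13366677] [ 0.16740741 -0.36023091 -3.27095979]
stub [[ 0.5988 -0.0312  0.16  ]
 [ 0.5973 -0.0317  0.1601]
 [ 0.5952 -0.0323  0.1592]
 [ 0.5942 -0.0326  0.1602]]
1760 [ 0.59231486 -0.04966731  0.12070481] [ 0.61551986 -0.01255927  0.12667957]
hubhole far edge (array([596.8, -32.5]), 29.0, 3326, array([608.7, -26.3,  61.2]))
```

Call:
carry_out:
  delta_pos:
    - [1,-0.5,-15]
    - [0,0,-15]
    - [0,0,-8]
    - [0,0,-5]
    - [0,0,0]
    - [0,0,0]
  delta_rot:
    - [0,0,0]
    - [0,0,0]
    - [0,0,0]
    - [0,0,0]
    - [0,0,0]
    - [0,0,0]
  gripper: [0,0,0,0,0,0]

```text
time_s: 5.78
tcp_pos: [0.5985, -0.0314, 0.0907]
tcp_rot: [0.989, 0.148, 0.0, -0.0]
wrist_force: [0.3, 2.3, -2.4]
opening: 0.0201
grasp_force: 59.5
```

Call:
carry_out:
  delta_pos:
    - [0,0,-1]
    - [0,0,-1]
    - [0,0,0]
  delta_rot:
    - [0,0,0]
    - [0,0,0]
    - [0,0,0]
  gripper: [0,0,0]

```text
time_s: 6.03
tcp_pos: [0.5984, -0.0314, 0.0886]
tcp_rot: [0.989, 0.148, 0.0, -0.0]
wrist_force: [0.1, 3.6, -3.1]
opening: 0.0198
grasp_force: 59.5
```

Call:
carry_out:
  delta_pos:
    - [0,0.5,0]
    - [0,0,-1]
    - [0,0,-0.5]
    - [0,0,0]
  delta_rot:
    - [0,0,0]
    - [0,0,0]
    - [0,0,0]
    - [0,0,0]
  gripper: [0,0,0,0]

```text
time_s: 6.37
tcp_pos: [0.5984, -0.0313, 0.0868]
tcp_rot: [0.989, 0.148, 0.0, 0.0]
wrist_force: [0.6, 3.2, -2.0]
opening: 0.0197
grasp_force: 59.5
```

Call:
carry_out:
  delta_pos:
    - [0,0.5,-0.5]
    - [0,0,-0.5]
    - [0,0,0]
  delta_rot:
    - [0,0,0]
    - [0,0,0]
    - [0,0,0]
  gripper: [0,0,0]

```text
time_s: 6.62
tcp_pos: [0.5984, -0.031, 0.0858]
tcp_rot: [0.989, 0.148, 0.0, 0.0]
wrist_force: [1.7, -0.9, -2.0]
opening: 0.0201
grasp_force: 59.5
```

Run:
```python
from h import *
o,d,T,P=wrist('w6');z=P[...,2];t=o['tcp_pos'];print(t,o['wrist_force'])
q=P[(np.hypot(P[...,0]-.5965,P[...,1]+.032)<.026)]
for a,b in [(.058,.065),(.065,.085)]:
    r=q[(q[:,2]>a)&(q[:,2]<b)];print(len(r),np.median(r,0),r.min(0),r.max(0)) if len(r) else 0
```

```text
[ 0.59843456 -0.03101197  0.08576059] [ 1.6830172  -0.92462446 -1.98714305]
2338 [ 0.61181197 -0.02463428  0.06120275] [ 0.58313727 -0.05773222  0.05926288] [ 0.62240518 -0.00608637  0.06318916]
2145 [ 0.60845012 -0.0279922   0.07557113] [ 0.59281819 -0.04958522  0.06729069] [ 0.61660689 -0.0124815   0.08497378]
```

Call:
carry_out:
  delta_pos:
    - [0.4,0,-0.5]
    - [0,0,0]
    - [0,0,0]
  delta_rot:
    - [0,0,0]
    - [0,0,0]
    - [0,0,0]
  gripper: [0,0,0]

```text
time_s: 6.92
tcp_pos: [0.5986, -0.0309, 0.0852]
tcp_rot: [0.989, 0.148, -0.0, 0.0]
wrist_force: [-0.3, -0.9, -2.6]
opening: 0.0201
grasp_force: 59.5
```

Call:
carry_out:
  delta_pos:
    - [0,0,-0.5]
    - [0,0,0]
    - [0,0,0]
  delta_rot:
    - [0,0,0]
    - [0,0,0]
    - [0,0,0]
  gripper: [0,0,0]

```text
time_s: 7.17
tcp_pos: [0.5986, -0.0309, 0.0848]
tcp_rot: [0.989, 0.148, -0.0, 0.0]
wrist_force: [0.2, -2.4, -2.5]
opening: 0.0202
grasp_force: 59.5
```

Call:
carry_out:
  delta_pos:
    - [0,-0.3,-0.5]
    - [0,0,0]
  delta_rot:
    - [0,0,0]
    - [0,0,0]
  gripper: [0,0]

```text
time_s: 7.33
tcp_pos: [0.5987, -0.0309, 0.0843]
tcp_rot: [0.989, 0.148, -0.0, -0.0]
wrist_force: [0.4, -1.6, -0.7]
opening: 0.0201
grasp_force: 59.6
```

Call:
carry_out:
  delta_pos:
    - [0,0,-0.5]
    - [0,0,0]
  delta_rot:
    - [0,0,0]
    - [0,0,0]
  gripper: [0,0]

```text
time_s: 7.5
tcp_pos: [0.5986, -0.0309, 0.0838]
tcp_rot: [0.989, 0.148, -0.0, -0.0]
wrist_force: [-0.5, -1.6, 0.3]
opening: 0.02
grasp_force: 59.7
```

Call:
carry_out:
  delta_pos:
    - [0,0,0]
    - [0,0,0]
    - [0,0,0]
    - [0,0,0]
    - [0,0,0]
    - [0,0,0]
  delta_rot:
    - [0,0,0]
    - [0,0,0]
    - [0,0,0]
    - [0,0,0]
    - [0,0,0]
    - [0,0,0]
  gripper: [0.6,1,1,1,1,1]

```text
time_s: 8.0
tcp_pos: [0.5988, -0.0309, 0.0838]
tcp_rot: [0.989, 0.148, 0.0, -0.0]
wrist_force: [-0.2, -0.5, -0.4]
opening: 0.0848
grasp_force: 0.0
```

Call:
carry_out:
  delta_pos:
    - [0,0,15]
    - [0,0,30]
    - [0,0,38]
    - [-10,15,30]
    - [-20,20,5]
    - [0,0,0]
    - [0,0,0]
  delta_rot:
    - [0,0,0]
    - [0,0,0]
    - [0,0,0]
    - [0,0,0]
    - [0,0,0]
    - [0,0,0]
    - [0,0,0]
  gripper: [1,1,1,1,1,1,1]

```text
time_s: 8.58
tcp_pos: [0.5683, 0.0047, 0.2025]
tcp_rot: [0.989, 0.149, 0.001, 0.0]
wrist_force: [0.2, -0.1, -0.7]
opening: 0.0853
grasp_force: 0.0
```

Run:
```python
from h import *
o,d,T,P=wrist('w7');t=o['tcp_pos'];z=P[...,2];print(t,o['wrist_force'],o['opening'])
for n,a,b,r in [('top',.103,.115,.025),('collar',.069,.077,.025),('hub',.057,.065,.04)]: print(n,circ(P,.5965,-.032,r,a,b))
print('mud',circ(P,.4558,.155,.03,.112,.13),circ(P,.4558,.155,.04,.005,.03))
```

```text
[0.56830726 0.00466131 0.20249434] [ 0.19887061 -0.08319973 -0.7401185 ] 0.085313783374077
top (array([596.8, -32.1]), 11.1, 846, array([597.4, -31.5, 109.8]))
collar (array([596.8, -32.3]), 19.9, 1083, array([603.8, -24.9,  73.8]))
hub (array([596.9, -32. ]), 29.4, 1928, array([603.3, -24.8,  61.2]))
mud (array([456.4, 155.1]), 14.7, 1449, array([459.4, 153.5, 120.5])) (array([457. , 154.8]), 22.8, 1009, array([471.6, 143.6,  22.2]))
```

View pics/w7.png

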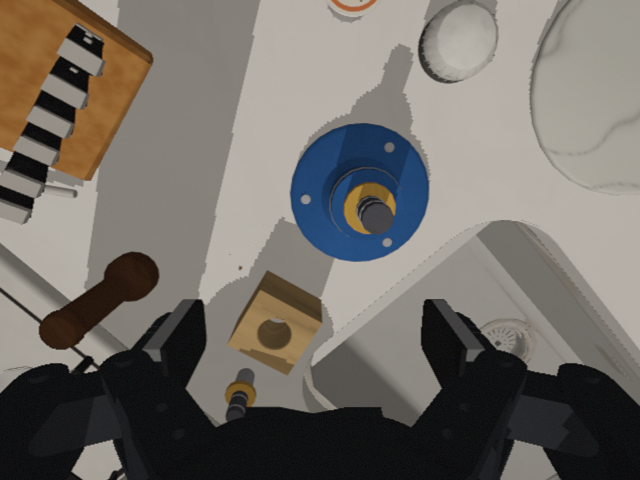

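The spindle stands free in the socket at px (372,212), with its collar about 4.6 mm up. I'm checking the clearance of the knives near the muddler.

Run:
```python
from h import *
d=np.load('scene1.npz');T=d['T'];z=d['range_z'];v,u=np.mgrid[:480,:640]
Q=np.stack([(u-d['cx'])/d['fx']*z,(v-d['cy'])/d['fy']*z,z],-1)@T[:3,:3].T+T[:3,3];Q[z==0]=np.nan
e=np.load('top1.npz');T=e['T'];z=e['range_z']
R2=np.stack([(u-e['cx'])/e['fx']*z,(v-e['cy'])/e['fy']*z,z],-1)@T[:3,:3].T+T[:3,3];R2[z==0]=np.nan
for n,P in [('w7',np.load('w7.npz')['P']),('scene',Q),('top',R2)]:
  for a,b in [(.06,.14),(.14,.2),(.2,.3)]:
    m=(P[...,2]>a)&(P[...,2]<b)&(P[...,1]>.05)&(P[...,1]<.3)&(P[...,0]>.4)&(P[...,0]<.7)&(np.hypot(P[...,0]-.456,P[...,1]-.155)>.03)
    q=P[m]
    if len(q)>5:
        dd=np.hypot(q[:,0]-.456,q[:,1]-.155);i=np.argsort(dd)[5];print(n,a,len(q),'nearest',q[i].round(3),dd[i].round(3),'minx',np.percentile(q[:,0],1).round(3),'miny',np.percentile(q[:,1],1).round(3))
```

```text
w7 0.06 13833 nearest [0.552 0.19  0.062] 0.102 minx 0.557 miny 0.152
w7 0.14 7310 nearest [0.547 0.158 0.158] 0.091 minx 0.549 miny 0.13
w7 0.2 13532 nearest [0.538 0.071 0.272] 0.118 minx 0.539 miny 0.05
scene 0.06 1921 nearest [0.549 0.18  0.136] 0.097 minx 0.553 miny 0.17
scene 0.14 1719 nearest [0.547 0.171 0.145] 0.092 minx 0.549 miny 0.144
scene 0.2 1878 nearest [0.558 0.178 0.294] 0.105 minx 0.559 miny 0.179
top 0.06 426 nearest [0.55  0.193 0.063] 0.102 minx 0.552 miny 0.156
top 0.14 516 nearest [0.548 0.164 0.162] 0.092 minx 0.548 miny 0.135
top 0.2 1815 nearest [0.562 0.196 0.275] 0.113 minx 0.563 miny 0.176
```

Call:
carry_out:
  delta_pos:
    - [-28,0,0]
    - [-28,0,0]
    - [-28,10,0]
    - [-28,20,0]
    - [0,30,0]
    - [0,30,0]
    - [0,30,0]
    - [0,30,0]
  delta_rot:
    - [0,0,7]
    - [0,0,7]
    - [0,0,7]
    - [0,0,7]
    - [0,0,7]
    - [0,0,7]
    - [0,0,7]
    - [0,0,7]
  gripper: [1,1,1,1,1,1,1,1]

```text
time_s: 9.3
tcp_pos: [0.4569, 0.1548, 0.2012]
tcp_rot: [0.802, 0.597, -0.0, 0.0]
wrist_force: [0.7, 0.6, -0.3]
opening: 0.0857
grasp_force: 0.0
```

Call:
carry_out:
  delta_pos:
    - [0,0,-15]
    - [0,0,-15]
    - [0,0,0]
    - [0,0,0]
  delta_rot:
    - [0,0,7]
    - [0,0,0]
    - [0,0,0]
    - [0,0,0]
  gripper: [1,1,1,1]

```text
time_s: 9.63
tcp_pos: [0.4563, 0.1535, 0.1707]
tcp_rot: [0.766, 0.642, -0.001, -0.0]
wrist_force: [-0.0, 0.5, -0.5]
opening: 0.0853
grasp_force: 0.0
```

Run:
```python
from h import *
o,d,T,P=wrist('w8');t=o['tcp_pos'];print(t,o['tcp_rot'],o['wrist_force'],o['joint_pos'])
print('mud',circ(P,.4564,.155,.025,.114,.13),circ(P,.4564,.155,.04,.01,.03))
```

```text
[0.45630725 0.15352568 0.17069802] [ 7.66380430e-01  6.42385342e-01 -1.37611375e-03 -4.63936920e-04] [-0.00973416  0.53383248 -0.49242719] [ 3.21544628e-01  2.05448457e-01  1.99062374e+00 -1.81852981e-04
  9.48421132e-01  4.97232029e-01]
mud (array([456.2, 156.6]), 14.6, 1920, array([456.4, 158.4, 121.1])) (array([456.4, 156.3]), 22.9, 718, array([459.9, 170.4,  24.8]))
```

Call:
carry_out:
  delta_pos:
    - [0,2,-35]
    - [0,0,-35]
    - [0,0,-30]
    - [0,0,-7.5]
    - [0,0,0]
    - [0,0,0]
  delta_rot:
    - [0,0,0]
    - [0,0,0]
    - [0,0,0]
    - [0,0,0]
    - [0,0,0]
    - [0,0,0]
  gripper: [1,1,1,1,1,0.5]
  grip_force: 100

```text
time_s: 10.18
tcp_pos: [0.4575, 0.156, 0.0653]
tcp_rot: [0.766, 0.642, 0.0, 0.0]
wrist_force: [0.4, 0.3, -0.4]
opening: 0.0755
grasp_force: 0.0
```

Call:
carry_out:
  delta_pos:
    - [0,0,0]
    - [0,0,0]
    - [0,0,0]
    - [0,0,0]
    - [0,0,0]
    - [0,0,0]
  delta_rot:
    - [0,0,0]
    - [0,0,0]
    - [0,0,0]
    - [0,0,0]
    - [0,0,0]
    - [0,0,0]
  gripper: [0,0,0,0,0,0]

```text
time_s: 10.68
tcp_pos: [0.4573, 0.1563, 0.0655]
tcp_rot: [0.766, 0.643, 0.001, 0.0]
wrist_force: [-2.1, -0.4, 10.3]
opening: 0.0243
grasp_force: 97.3
```

Call:
carry_out:
  delta_pos:
    - [0,0,5]
    - [0,0,20]
    - [0,0,40]
    - [0,0,40]
    - [0,0,30]
    - [0,0,0]
    - [0,0,0]
  delta_rot:
    - [0,0,0]
    - [0,0,0]
    - [0,0,0]
    - [0,0,0]
    - [0,0,0]
    - [0,0,0]
    - [0,0,0]
  gripper: [0,0,0,0,0,0,0]

```text
time_s: 11.27
tcp_pos: [0.4576, 0.1564, 0.2011]
tcp_rot: [0.766, 0.643, 0.002, 0.001]
wrist_force: [-0.3, -0.1, -2.4]
opening: 0.0243
grasp_force: 98.3
```

Run:
```python
from h import *
o,d,T,P=wrist('w9');t=o['tcp_pos'];z=P[...,2];print(t,o['tcp_rot'],o['wrist_force'],o['opening'])
near=np.hypot(P[...,0]-t[0],P[...,1]-t[1])<.03
for a,b in [(.13,.15),(.15,.165),(.165,.18),(.18,.25),(.25,.27)]: print(a,circ(P,t[0],t[1],.03,a,b))
```

```text
[0.45759089 0.15635476 0.20114494] [7.65982355e-01 6.42858410e-01 1.88363899e-03 7.40467029e-04] [-0.28808159 -0.09411789 -2.3819043 ] 0.024285636424449395
0.13 (array([458.6, 163. ]), 21.8, 290, array([460.7, 176.9, 144.5]))
0.15 (array([457. , 156.5]), 23.0, 1493, array([460.8, 172.2, 160.3]))
0.165 (array([457.3, 157.2]), 19.1, 1553, array([459.5, 168. , 170.2]))
0.18 (array([458.6, 161.8]), 29.4, 8534, array([459.2, 166.7, 228.9]))
0.25 (array([457.6, 156.5]), 30.0, 9273, array([458.2, 163.5, 256.7]))
```

View pics/w9.png

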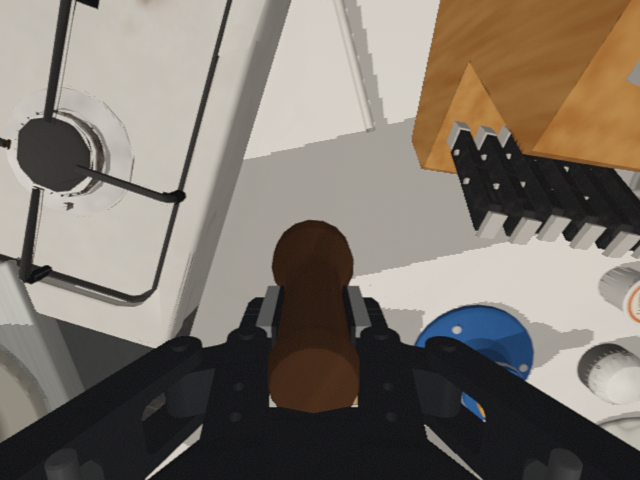

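Call:
carry_out:
  delta_pos:
    - [10,-38,0]
    - [10,-38,0]
    - [20,-36,0]
    - [33,-25,0]
    - [33,-25,0]
    - [33.5,-26.5,0]
    - [0,0,0]
    - [0,0,0]
  delta_rot:
    - [0,0,0]
    - [0,0,0]
    - [0,0,0]
    - [0,0,0]
    - [0,0,0]
    - [0,0,0]
    - [0,0,0]
    - [0,0,0]
  gripper: [0,0,0,0,0,0,0,0]

```text
time_s: 11.98
tcp_pos: [0.5952, -0.0333, 0.1964]
tcp_rot: [0.767, 0.642, -0.001, -0.001]
wrist_force: [-0.7, -0.2, -2.9]
opening: 0.0242
grasp_force: 99.1
```

Call:
carry_out:
  delta_pos:
    - [0,0,-10]
    - [0,0,-8]
    - [0,0,-4]
    - [0,0,0]
    - [0,0,0]
    - [0,0,0]
  delta_rot:
    - [0,0,0]
    - [0,0,0]
    - [0,0,0]
    - [0,0,0]
    - [0,0,0]
    - [0,0,0]
  gripper: [0,0,0,0,0,0]

```text
time_s: 12.48
tcp_pos: [0.5953, -0.0314, 0.1775]
tcp_rot: [0.766, 0.643, 0.0, 0.0]
wrist_force: [-0.4, -0.4, -1.2]
opening: 0.024
grasp_force: 99.2
```

Call:
carry_out:
  delta_pos:
    - [1.5,-0.5,-1]
    - [0,0,-1]
    - [0,0,-1]
    - [0,0,-1]
    - [0,0,0]
  delta_rot:
    - [0,0,0]
    - [0,0,0]
    - [0,0,0]
    - [0,0,0]
    - [0,0,0]
  gripper: [0,0,0,0,0]

```text
time_s: 12.9
tcp_pos: [0.597, -0.0324, 0.1733]
tcp_rot: [0.766, 0.643, 0.0, 0.0]
wrist_force: [0.3, -0.1, -2.2]
opening: 0.0241
grasp_force: 99.2
```

Call:
carry_out:
  delta_pos:
    - [0,0,-1]
    - [0,0,0]
  delta_rot:
    - [0,0,0]
    - [0,0,0]
  gripper: [0,0]

```text
time_s: 13.07
tcp_pos: [0.597, -0.0323, 0.1725]
tcp_rot: [0.766, 0.643, 0.0, 0.0]
wrist_force: [0.1, -1.3, -0.2]
opening: 0.0243
grasp_force: 99.4
```

Contact. I'll press 2 mm deeper as the first tap, then lift.

Call:
carry_out:
  delta_pos:
    - [0,0,-1]
    - [0,0,-1]
    - [0,0,0]
  delta_rot:
    - [0,0,0]
    - [0,0,0]
    - [0,0,0]
  gripper: [0,0,0]

```text
time_s: 13.32
tcp_pos: [0.5971, -0.0324, 0.1709]
tcp_rot: [0.766, 0.643, 0.0, 0.0]
wrist_force: [-1.8, -0.5, 4.8]
opening: 0.0243
grasp_force: 100.3
```

Call:
carry_out:
  delta_pos:
    - [0,0,4]
    - [0,0,6]
    - [0,0,0]
    - [0,0,0]
    - [0,0,-5]
    - [0,0,-3]
    - [0,0,-2]
    - [0,0,-0.5]
  delta_rot:
    - [0,0,0]
    - [0,0,0]
    - [0,0,0]
    - [0,0,0]
    - [0,0,0]
    - [0,0,0]
    - [0,0,0]
    - [0,0,0]
  gripper: [0,0,0,0,0,0,0,0]

```text
time_s: 13.98
tcp_pos: [0.5967, -0.0323, 0.1701]
tcp_rot: [0.766, 0.643, -0.0, -0.0]
wrist_force: [-3.8, 0.3, 10.8]
opening: 0.0245
grasp_force: 100.4
```

Call:
carry_out:
  delta_pos:
    - [0,0,-0.8]
    - [0,0,-0.7]
    - [0,0,0]
  delta_rot:
    - [0,0,0]
    - [0,0,0]
    - [0,0,0]
  gripper: [0,0,0]

```text
time_s: 14.23
tcp_pos: [0.5969, -0.0323, 0.1696]
tcp_rot: [0.766, 0.643, 0.0, 0.0]
wrist_force: [-6.5, -0.5, 14.8]
opening: 0.0245
grasp_force: 101.0
```

Call:
carry_out:
  delta_pos:
    - [0,0,-0.7]
    - [0,0,0]
    - [0,0,0]
  delta_rot:
    - [0,0,0]
    - [0,0,0]
    - [0,0,0]
  gripper: [0,0,0]

```text
time_s: 14.48
tcp_pos: [0.5969, -0.0323, 0.1694]
tcp_rot: [0.766, 0.643, 0.0, 0.0]
wrist_force: [-8.0, 0.6, 19.0]
opening: 0.024
grasp_force: 101.5
```

Call:
carry_out:
  delta_pos:
    - [0,0,-0.5]
    - [0,0,0]
  delta_rot:
    - [0,0,0]
    - [0,0,0]
  gripper: [0,0]

```text
time_s: 14.65
tcp_pos: [0.5969, -0.0323, 0.1694]
tcp_rot: [0.766, 0.643, 0.0, 0.0]
wrist_force: [-7.9, 1.2, 24.1]
opening: 0.0242
grasp_force: 101.9
```

The tap has stopped sinking, so the collar looks home. I'm lifting clear and checking.

Call:
carry_out:
  delta_pos:
    - [0,0,5]
    - [0,0,10]
    - [0,0,0]
    - [0,0,0]
  delta_rot:
    - [0,0,0]
    - [0,0,0]
    - [0,0,0]
    - [0,0,0]
  gripper: [0,0,0,0]

```text
time_s: 14.98
tcp_pos: [0.5972, -0.0323, 0.1824]
tcp_rot: [0.766, 0.643, 0.0, 0.0]
wrist_force: [-0.2, -0.1, -2.0]
opening: 0.0242
grasp_force: 99.4
```

Run:
```python
from h import *
o,d,T,P=wrist('w10');z=P[...,2];print(o['tcp_pos'],o['wrist_force'])
for n,a,b,r in [('collar',.065,.08,.022),('hub',.057,.065,.04),('headtop',.12,.16,.03)]: print(n,circ(P,.5968,-.032,r,a,b))
q=P[(np.hypot(P[...,0]-.5968,P[...,1]+.032)<.03)&(z>.055)&(z<.08)];print(np.histogram(q[:,2],bins=np.arange(.055,.08,.001))[0])
im=cv2.imread('pics/w10.png')[120:420,200:460];cv2.imwrite('pics/c10.png',cv2.resize(im,None,fx=2,fy=2,interpolation=cv2.INTER_CUBIC))
```

```text
[ 0.5972158  -0.03232706  0.18236958] [-0.16725737 -0.10968549 -2.03389849]
collar (array([597.7, -27.5]), 19.0, 570, array([599.6, -18.9,  69.2]))
hub (array([597.2, -31.2]), 29.1, 1444, array([601.3, -15.5,  61.2]))
headtop (array([596.5, -32. ]), 22.8, 3258, array([599.6, -18.8, 145.1]))
[ 70  50  12  10  62 457 702 176  18   7  15  12  33 171 260  76   3   0
   0   0   0   0   0   0]
```

View pics/c10.png

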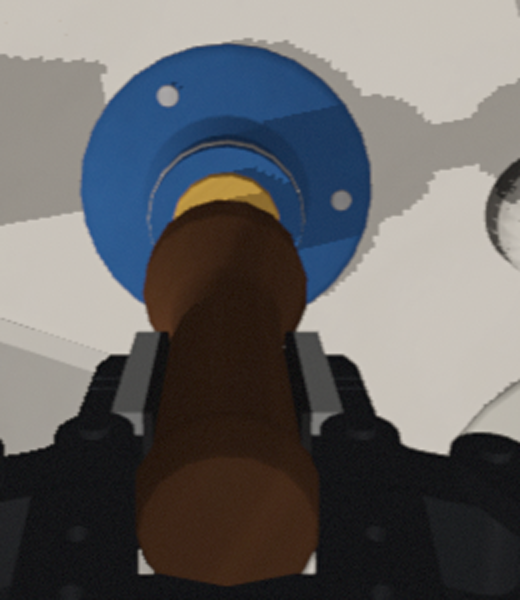

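The collar is home: it stands 8 mm (its own thickness) above the hub, at px (228,200) in the crop. Next I bear down.

Call:
carry_out:
  delta_pos:
    - [0,0,-8]
    - [0,0,-3]
    - [0,0,-1]
    - [0,0,-0.5]
    - [0,0,-0.5]
    - [0,0,-0.5]
    - [0,0,-0.5]
    - [0,0,0]
  delta_rot:
    - [0,0,0]
    - [0,0,0]
    - [0,0,0]
    - [0,0,0]
    - [0,0,0]
    - [0,0,0]
    - [0,0,0]
    - [0,0,0]
  gripper: [0,0,0,0,0,0,0,0]

```text
time_s: 15.7
tcp_pos: [0.5965, -0.0323, 0.1694]
tcp_rot: [0.766, 0.643, -0.0, -0.0]
wrist_force: [-7.4, 0.5, 18.2]
opening: 0.0241
grasp_force: 101.3
```

Call:
carry_out:
  delta_pos:
    - [0,0,-0.4]
    - [0,0,0]
    - [0,0,0]
    - [0,0,0]
    - [0,0,0]
    - [0,0,0]
    - [0,0,0]
    - [0,0,0]
  delta_rot:
    - [0,0,0]
    - [0,0,0]
    - [0,0,0]
    - [0,0,0]
    - [0,0,0]
    - [0,0,0]
    - [0,0,0]
    - [0,0,0]
  gripper: [0,0,0,0,0,0,0,0]

```text
time_s: 16.37
tcp_pos: [0.5966, -0.0323, 0.1694]
tcp_rot: [0.766, 0.643, -0.0, -0.0]
wrist_force: [-7.6, -0.2, 20.6]
opening: 0.0245
grasp_force: 101.6
```

Call:
carry_out:
  delta_pos:
    - [0,0,0]
    - [0,0,0]
    - [0,0,0]
    - [0,0,0]
    - [0,0,0]
    - [0,0,0]
  delta_rot:
    - [0,0,0]
    - [0,0,0]
    - [0,0,0]
    - [0,0,0]
    - [0,0,0]
    - [0,0,0]
  gripper: [0,0,0,0,0,0]

```text
time_s: 16.87
tcp_pos: [0.5966, -0.0323, 0.1694]
tcp_rot: [0.766, 0.643, -0.0, -0.0]
wrist_force: [-7.7, -0.2, 21.3]
opening: 0.0243
grasp_force: 101.6
```

Call:
carry_out:
  delta_pos:
    - [0,0,6]
    - [0,0,28]
    - [-33,26,0]
    - [-33,25,0]
    - [-33,25,0]
    - [-20,36,0]
    - [-10,38,0]
    - [-10,38,0]
  delta_rot:
    - [0,0,0]
    - [0,0,0]
    - [0,0,0]
    - [0,0,0]
    - [0,0,0]
    - [0,0,0]
    - [0,0,0]
    - [0,0,0]
  gripper: [0,0,0,0,0,0,0,0]

```text
time_s: 17.53
tcp_pos: [0.4565, 0.1564, 0.2013]
tcp_rot: [0.766, 0.642, -0.0, -0.0]
wrist_force: [1.4, 0.0, -2.7]
opening: 0.0238
grasp_force: 99.5
```

Call:
carry_out:
  delta_pos:
    - [0,0,-30]
    - [0,0,-35]
    - [0,0,-35]
    - [0,0,-20]
    - [0,0,0]
    - [0,0,0]
  delta_rot:
    - [0,0,0]
    - [0,0,0]
    - [0,0,0]
    - [0,0,0]
    - [0,0,0]
    - [0,0,0]
  gripper: [0,0,0,0,0,0]

```text
time_s: 18.03
tcp_pos: [0.4572, 0.1552, 0.0808]
tcp_rot: [0.766, 0.643, -0.001, -0.001]
wrist_force: [0.7, -0.3, -1.9]
opening: 0.0244
grasp_force: 99.7
```

Call:
carry_out:
  delta_pos:
    - [0,0,-8]
    - [0,0,-4]
    - [0,0,-1.5]
    - [0,0,-1]
    - [0,0,0]
  delta_rot:
    - [0,0,0]
    - [0,0,0]
    - [0,0,0]
    - [0,0,0]
    - [0,0,0]
  gripper: [0,0,0,0,0]

```text
time_s: 18.45
tcp_pos: [0.4584, 0.1555, 0.0676]
tcp_rot: [0.766, 0.643, 0.0, 0.0]
wrist_force: [0.6, 0.8, -2.0]
opening: 0.0244
grasp_force: 99.7
```

Call:
carry_out:
  delta_pos:
    - [0,0,-0.5]
    - [0,0,0]
  delta_rot:
    - [0,0,0]
    - [0,0,0]
  gripper: [0,0]

```text
time_s: 18.62
tcp_pos: [0.4583, 0.1555, 0.067]
tcp_rot: [0.766, 0.643, 0.0, 0.0]
wrist_force: [-0.7, -0.4, -2.1]
opening: 0.0243
grasp_force: 99.7
```

Call:
carry_out:
  delta_pos:
    - [0,0,-0.8]
    - [0,0,-0.5]
    - [0,0,0]
  delta_rot:
    - [0,0,0]
    - [0,0,0]
    - [0,0,0]
  gripper: [0,0,0]

```text
time_s: 18.87
tcp_pos: [0.4583, 0.1555, 0.0656]
tcp_rot: [0.766, 0.643, 0.0, 0.0]
wrist_force: [-0.9, 0.2, 0.3]
opening: 0.0241
grasp_force: 100.2
```

Call:
carry_out:
  delta_pos:
    - [0,0,-0.4]
    - [0,0,0]
  delta_rot:
    - [0,0,0]
    - [0,0,0]
  gripper: [0,0]

```text
time_s: 19.03
tcp_pos: [0.4583, 0.1555, 0.0655]
tcp_rot: [0.766, 0.643, 0.0, 0.0]
wrist_force: [-2.5, -0.7, 7.4]
opening: 0.024
grasp_force: 100.6
```

It's standing on the worktop; I'll release it and rise.

Call:
carry_out:
  delta_pos:
    - [0,0,0]
    - [0,0,0]
    - [0,0,0]
    - [0,0,0]
    - [0,0,0]
    - [0,0,0]
  delta_rot:
    - [0,0,0]
    - [0,0,0]
    - [0,0,0]
    - [0,0,0]
    - [0,0,0]
    - [0,0,0]
  gripper: [0.6,1,1,1,1,1]

```text
time_s: 19.53
tcp_pos: [0.4581, 0.1555, 0.0649]
tcp_rot: [0.766, 0.643, -0.0, -0.0]
wrist_force: [-0.5, -0.4, 0.7]
opening: 0.0854
grasp_force: 0.0
```

Call:
carry_out:
  delta_pos:
    - [0,0,20]
    - [0,0,35]
    - [0,0,35]
    - [0,0,35]
    - [0,-20,20]
    - [0,0,0]
    - [0,0,0]
    - [0,0,0]
  delta_rot:
    - [0,0,0]
    - [0,0,0]
    - [0,0,0]
    - [0,0,0]
    - [0,0,0]
    - [0,0,0]
    - [0,0,0]
    - [0,0,0]
  gripper: [1,1,1,1,1,1,1,1]

```text
time_s: 20.2
tcp_pos: [0.4577, 0.1354, 0.2093]
tcp_rot: [0.766, 0.643, -0.0, -0.0]
wrist_force: [-0.4, -0.1, 0.2]
opening: 0.0854
grasp_force: 0.0
```

Run:
```python
from h import *
o,d,T,P=wrist('w11');z=P[...,2];print(o['tcp_pos'],o['wrist_force'],o['opening'])
print('mud',circ(P,.457,.1555,.03,.112,.13),circ(P,.457,.1555,.04,.005,.03))
for n,a,b,r in [('top',.098,.115,.02),('collar',.065,.075,.022),('hub',.057,.065,.04)]: print(n,circ(P,.5968,-.032,r,a,b))
```

```text
[0.45767311 0.13541424 0.20930303] [-0.37205928 -0.11790379  0.17920677] 0.08541372946372028
mud (array([457.6, 155.5]), 14.6, 1473, array([457.9, 157.1, 121.1])) (array([457.7, 155.4]), 22.9, 530, array([462.6, 168.9,  25.2]))
top None
collar None
hub (array([611.9, -14. ]), 17.1, 212, array([610.4,  -9.3,  61.3]))
```

View pics/w11.png

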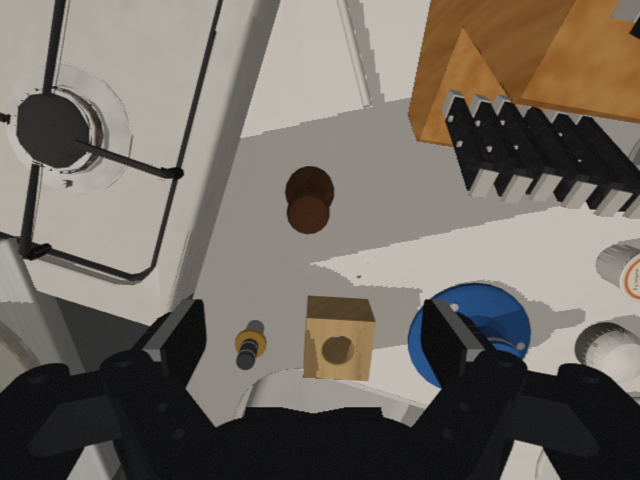

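The muddler stands upright at px (308,205). The finger hides the spindle here, so I'll check it from the top camera and then hand in.

Run:
```python
from h import *
e=arm.capture('top');T=e['T'];z=e['range_z'];v,u=np.mgrid[:480,:640]
P=np.stack([(u-e['cx'])/e['fx']*z,(v-e['cy'])/e['fy']*z,z],-1)@T[:3,:3].T+T[:3,3]
for n,a,b,r in [('top',.095,.115,.03),('collar',.064,.078,.03),('hub',.05,.064,.05)]: print(n,circ(P,.597,-.032,r,a,b))
print(arm.job_done())
```

```text
top (array([595.4, -30.6]), 11.1, 66, array([595.6, -30.3, 105.2]))
collar (array([594.1, -29. ]), 27.8, 133, array([593.1, -27. ,  68. ]))
hub (array([595.2, -30.6]), 29.6, 219, array([589.2, -28. ,  60.1]))
the job is handed in; nothing more can be done
None
```

The job is handed in, with no verdict shown: the spindle's collar is home on the foot after two taps and a press at about 23 N (peak about 26 N), and the muddler stands upright and released on the worktop.

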